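# Release one roller into the empty nest of a gravity feeder

### The job

Two of the three roller feeders already have a roller waiting in the pick-up nest at the front; the third nest is empty. With your fingertips press the round key of that feeder gently all the way down, once, and let it spring back, so that exactly one roller rolls down into its nest, then withdraw. Do not touch the rollers, the other two feeders or the things lying about.

Things in the scene. Friction and masses are not known exactly. Their poses are not given: they have to be found in the camera images.
- feeder_a: feeder A, first of three identical gravity roller feeders bolted side by side, 105 mm apart, on one dark steel plate (150 x 330 x 10 mm): an aluminium-sided track 116 mm long, 46 mm wide, sloping 14 degrees down to its front. Origin: centre of its underside (10 mm above the worktop); x points uphill along the track (to its rear, away from the low nest), z up. Which feeder stands left, middle or right varies.
- feeder_b: identical to feeder A, same origin and axes.
- feeder_c: identical to feeder A, same origin and axes. Around the feeders, fixed equipment of the room to keep clear of: an inspection stand and its lamps at the left, from y = 0.38 up; the nearest lamp head hangs at x 0.40 to 0.51, y 0.44 to 0.58, z 0.22 to 0.36; the worktop in front of x = 0.38 and right of y = 0.38 has nothing tall.
- key_a (a joint): the push key of feeder A: value in m, 0 = up at rest, grows as it is pressed straight down (0.0135 = bottomed). Spring-returned: about 1.4 N to start it, about 4 N at 10.5 mm, 5 N at the bottom. From about 10 mm down it lets the first roller go and holds the next one back.
- key_a_top (a point): centre of the top face of feeder A's push pad, a round black pad 25 mm across on a steel yoke across the track (48 mm wide, 28 mm along the track, its top 10 mm below the pad's top); 87 mm above the worktop at rest, the highest point of the feeder; it moves down with the key
- nest_a (a point): where the centre of a roller lies when it waits in feeder A's pick-up nest, the low-sided open pocket with a black floor at the track's low front end, against the end stop; empty if no roller lies within 10 mm of it. The first queued roller waits at the gate under the yoke, its centre 24 mm uphill of this point
- key_b (a joint): the push key of feeder B: value in m, 0 = up at rest, grows as it is pressed straight down (0.0135 = bottomed). Spring-returned: about 1.4 N to start it, about 4 N at 10.5 mm, 5 N at the bottom. From about 10 mm down it lets the first roller go and holds the next one back.
- key_b_top (a point): centre of the top face of feeder B's push pad, a round black pad 25 mm across on a steel yoke across the track (48 mm wide, 28 mm along the track, its top 10 mm below the pad's top); 87 mm above the worktop at rest, the highest point of the feeder; it moves down with the key
- nest_b (a point): where the centre of a roller lies when it waits in feeder B's pick-up nest, the low-sided open pocket with a black floor at the track's low front end, against the end stop; empty if no roller lies within 10 mm of it. The first queued roller waits at the gate under the yoke, its centre 24 mm uphill of this point
- key_c (a joint): the push key of feeder C: value in m, 0 = up at rest, grows as it is pressed straight down (0.0135 = bottomed). Spring-returned: about 1.4 N to start it, about 4 N at 10.5 mm, 5 N at the bottom. From about 10 mm down it lets the first roller go and holds the next one back.
- key_c_top (a point): centre of the top face of feeder C's push pad, a round black pad 25 mm across on a steel yoke across the track (48 mm wide, 28 mm along the track, its top 10 mm below the pad's top); 87 mm above the worktop at rest, the highest point of the feeder; it moves down with the key
- nest_c (a point): where the centre of a roller lies when it waits in feeder C's pick-up nest, the low-sided open pocket with a black floor at the track's low front end, against the end stop; empty if no roller lies within 10 mm of it. The first queued roller waits at the gate under the yoke, its centre 24 mm uphill of this point
- roller_a1: plain brass roller, 14 mm across, 24 mm long, lying across the track of feeder A; origin at its centre, y along its axis (it turns as it rolls)
- roller_a2: plain brass roller, 14 mm across, 24 mm long, lying across the track of feeder A; origin at its centre, y along its axis (it turns as it rolls)
- roller_a3: plain brass roller, 14 mm across, 24 mm long, lying across the track of feeder A; origin at its centre, y along its axis (it turns as it rolls)
- roller_b1: plain brass roller, 14 mm across, 24 mm long, lying across the track of feeder B; origin at its centre, y along its axis (it turns as it rolls)
- roller_b2: plain brass roller, 14 mm across, 24 mm long, lying across the track of feeder B; origin at its centre, y along its axis (it turns as it rolls)
- roller_c1: plain brass roller, 14 mm across, 24 mm long, lying across the track of feeder C; origin at its centre, y along its axis (it turns as it rolls)
- roller_c2: plain brass roller, 14 mm across, 24 mm long, lying across the track of feeder C; origin at its centre, y along its axis (it turns as it rolls)
- collet_1: steel spring collet, 20 mm across, 31 mm tall, standing on the steel plate between two feeders; origin at the centre of its underside
- collet_2: steel spring collet, 16 mm across, 28 mm tall, standing on the steel plate between two feeders; origin at the centre of its underside
- tweezers: steel tweezers, 118 mm long (along its y), lying on the worktop in front of the plate; origin at the centre of its underside
- tin_small: round aluminium tin, 38 mm across, 13 mm high, on the worktop in front of the plate; origin at the centre of its underside
- brush: dusting brush, 150 mm long (along its y), lying on the worktop behind the plate; origin at the centre of its underside

How it is judged:
On the way, in this order (a step that is already met when the one before it is completed fails the run):
1. the key of the feeder with the empty nest is pressed down by the fingers (value of joint key_a above 0.01 m and contact force between the fingers and feeder_a above 0.5 N), for 0.05 s.
2. the key is back up and one roller lies in that nest, the next one at the gate (distance between roller_a1 and nest_a below 0.004 m and distance between roller_a2 and nest_a between 0.02 and 0.028 m and value of joint key_a below 0.001 m), for 0.2 s.
At the end, for the whole second after the job is handed in: One roller lies in every nest and the next one at every gate (centres within 4 mm of the nest point, and 20 to 28 mm from it), all three keys are up (within 1 mm) and all rollers are at rest (all of step 2 and distance between roller_b1 and nest_b below 0.004 m and distance between roller_b2 and nest_b between 0.02 and 0.028 m and value of joint each of key_b, key_c below 0.001 m and distance between roller_c1 and nest_c below 0.004 m and distance between roller_c2 and nest_c between 0.02 and 0.028 m and linear speed of each of roller_a1, roller_a2, roller_a3, roller_b1, roller_b2, roller_c1, roller_c2 below 0.01 m/s); the robot touches nothing.
It fails at once if the key is pressed hard (over 25 N on the feeder) (contact force between any of the arm, the fingers and feeder_a above 25 N).
It fails at once if one of the two other feeders is touched (over 1 N) or its key pressed (contact force between any of the arm, the fingers and feeder_b above 1 N or contact force between any of the arm, the fingers and feeder_c above 1 N or value of joint any of key_b, key_c above 0.002 m).
It fails at once if a roller is touched by the robot (contact force between any of the arm, the fingers and roller_a1 above 0.3 N or contact force between any of the arm, the fingers and roller_a2 above 0.3 N or contact force between any of the arm, the fingers and roller_a3 above 0.3 N or contact force between any of the arm, the fingers and roller_b1 above 0.3 N or contact force between any of the arm, the fingers and roller_b2 above 0.3 N or contact force between any of the arm, the fingers and roller_c1 above 0.3 N or contact force between any of the arm, the fingers and roller_c2 above 0.3 N).
It fails at once if a bystander is shifted by more than 8 mm (distance of any of collet_1, collet_2, tweezers, tin_small, brush from where it was at the start of the episode above 0.008 m).
It also fails if it takes over 35 s, if anything falls off the work surface, if the arm or the gripper's body presses on something with over 40 N, if the wrist force passes 120 N, or if a joint passes its speed limit or range.

### The arm

A 7-joint arm with a two-finger parallel gripper is mounted at the origin on a cart in front of the work surface, level with it; the furniture and walls round the work are solid. World frame = base frame: x ahead of the robot, y to its left, z up, the work surface at z = 0. Lengths are in m, angles in rad, forces in N, time in s.
With the tool pointing down it reaches from about 0.35 to 0.9 m from the base axis. Payload 8.1 kg.
Tool frame: the origin (TCP) lies midway between the tips of the shut fingers; the grasp point (between the pads) lies 19 mm behind it; x points along the fingers, z is the direction in which the jaws open and shut, and the axes are right-handed (so a half turn about x gives the same grasp; the last joint's range is limited). The gripper opens to 92 mm and grips with 3 to 60 N. Pads are 19 mm wide; open, the fingers measure 130 mm over their backs; the gripper's body (75 mm by 190 mm) begins 47 mm behind the grasp point.
Start: joints at [-1.367, 0.434, 0.025, 1.573, -0.012, 1.134, -0.075], TCP at [0.189, 0.596, 0.191] pointing down, gripper open.
Joint ranges: [-2.62, 2.62], [-0.44, 2.09], [-1.27, 1.32], [0.08, 2.57], [-1.32, 4.46], [0.12, 2], [-2.74, 2.74]. Speed limits (rad/s): [2.22, 2.22, 3.01, 3.01, 3.14, 3.14, 3.14].

### API

Orientations are given as a rotation vector (axis times angle).
In Python, from cell import arm gives the robot as it stands. The module is installed in compiled form; this text tells all that it offers.
- The arm moves only by the tool move_arm, never from a script. Its argument "steps" is text: rows parted by semicolons, each of 5 numbers parted by spaces: the shift along the tool's x, y, z in m, then the turn about the tool's x in rad, then the closure in counts, from 0 (fully open) to 255 (shut). A call has 1 to 10 rows; each row is the pose to reach, as a shift and turn from the pose commanded when the call began, along the tool's axes at that moment; what a row does not reach only later rows make up. A row lasts 1/12 s, in which the tool goes at most 41.7 mm and 7.16 degrees, less where a joint would pass 70% of its speed; a pose out of reach is approached as far as the arm can. A call with a gripper value outside its range is refused whole. The fingers move at their own pace and stop on an object; "squeeze" is the grip in N (left out, the last holds). Time passes only in rows, so rows that repeat a pose let the fingers close. It gives the time, the measured TCP pose, the force and the opening at its end, in the units of the state.
- arm.observe(): the state, without advancing time (a new reading comes with each control period).
- arm.get_image(name): name is "side" or "top"; returns a dict with "img" (480x640x3 uint8, blue, green, red), "z_map" (480x640 float32, m along the optical axis (not along the pixel's ray), 0 where there is no reading), "vfov" (degrees; the focal length in pixels is half the picture's height over the tangent of half this angle, whatever the lens; pixels are square), "cx", "cy" (the principal point, pixels), "k1" (the pictures are not rectified: a ray, as slopes to the right and down, at radius r is drawn at 1 + k1 r^2 times it, then the intrinsics apply), "extrinsics" (4x4, takes a point from camera to world coordinates). Camera axes: x right, y up, looking along -z (the intrinsics and any distortion apply to the point x, -y, -z); pixel columns grow to the right and rows downward; lengths in m; the calibration is good to about 2 mm. A picture is of the moment at which its call begins.
- arm.sign_off(): hands the job in, once; it reports no verdict.
The state is a dict: "clock": time; "joints": joint angles; "dq": joint speeds; "joint_efforts": joint torques, N m; "position": TCP position; "ee_rot": TCP orientation; "force": force on the tool from outside, world axes, zero at the start; "ft_torque": the same for the moment, N m; "width": opening from 0.0 (shut) to 1.0 (fully open).
Only numpy, scipy, OpenCV 4.12 (cv2) and the standard library are available. Lean on these libraries where they do the work, as an engineer would, in place of code of your own. Each camera call takes 0.05 s, during which the arm holds its last target.

## Working session

There is one attempt and no reset: what is moved stays moved. The work goes in short steps, Python scripts to look and compute and a tool call to move; the robot and the scene stay as the last step left them, time stands still between calls to the robot, and variables do not carry over. Pictures are saved under pics/ and viewed, and the job is handed in when it is done.

Besides the shell and the picture viewer there is one more tool, called after ">>>" as a command line: name --argument value ..., lists and objects as JSON in quotes. move_arm: Moves the arm, as the interface text tells. Its arguments: {"type":"object","properties":{"steps":{"type":"string"},"squeeze":{"type":"number"}},"required":["steps"]}

```bash
mkdir -p pics
python3 - <<'E'
from cell import arm
import cv2,pickle
s=arm.observe(); print(s)
d={}
for n in ("side","top"):
    g=arm.get_image(n); d[n]=g; cv2.imwrite(f"pics/{n}0.png",g["img"]); print(n,g["vfov"],g["cx"],g["cy"],g["k1"],g["extrinsics"])
pickle.dump(d,open("v0.pkl","wb"))
E
```

```text
{'clock': 0.0, 'joints': array([-1.36659861,  0.43523835,  0.02493592,  1.57407703, -0.0115987 ,
        1.13400926, -0.07513323]), 'dq': array([-0.00147839,  0.00055513,  0.00123122, -0.0002577 , -0.00010697,
       -0.00134808, -0.00066009]), 'joint_efforts': array([ 9.23313019e-04, -6.67834353e+01,  9.85305682e-01, -3.14462471e+01,
       -6.06451021e-02,  4.28601354e-02,  1.68097895e-04]), 'position': array([0.18862256, 0.59526494, 0.18974281]), 'ee_rot': array([-0.98127162,  1.34011696,  0.97954667]), 'force': array([0.35374559, 0.43959826, 0.04677204]), 'ft_torque': array([ 0.02216473, -0.03214735, -0.04593022]), 'width': 0.9979559658065417}
side 50.81042418060282 314.4356248082968 247.09570718997932 -0.004677189822371675 [[ 0.82399605  0.37813009 -0.42195751  0.20892945]
 [-0.56649489  0.53577822 -0.62611919 -0.49557718]
 [-0.01067886  0.75495651  0.6556879   0.64253969]
 [ 0.          0.          0.          1.        ]]
top 54.0258906295385 322.9842629823821 247.17489586884798 -0.1074096940392824 [[-0.01818712  0.98787646 -0.15417305  0.41961286]
 [-0.99948731 -0.02202725 -0.02323632 -0.0072562 ]
 [-0.02635062  0.1536714   0.98777059  0.91294854]
 [ 0.          0.          0.          1.        ]]
```

View pics/top0.png

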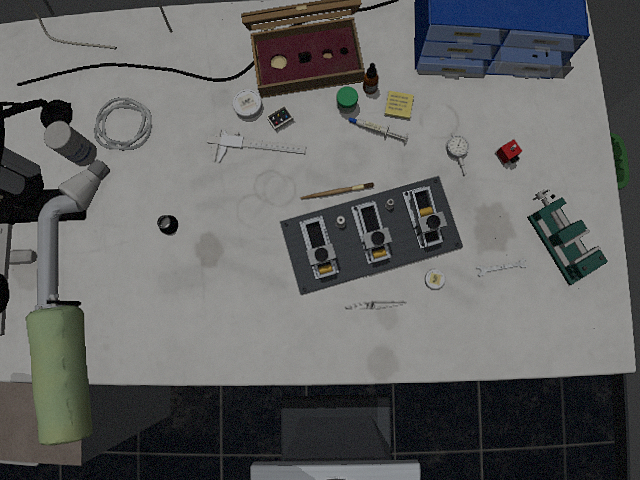

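View pics/side0.png

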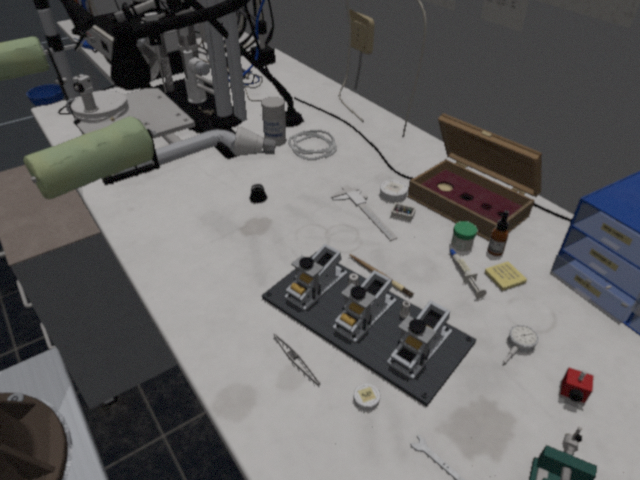

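Run:
```python
import pickle,cv2,numpy as np
d=pickle.load(open("v0.pkl","rb"))
a=cv2.resize(d["top"]["img"][165:305,270:480],None,fx=3.8,fy=3.8,interpolation=cv2.INTER_CUBIC)
b=cv2.resize(d["side"]["img"][230:410,250:490],None,fx=3.3,fy=3.3,interpolation=cv2.INTER_CUBIC)
cv2.imwrite("pics/ta.png",cv2.convertScaleAbs(a,alpha=1.5)); cv2.imwrite("pics/sa.png",cv2.convertScaleAbs(b,alpha=1.5))
```

```text
(no output)
```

View pics/ta.png

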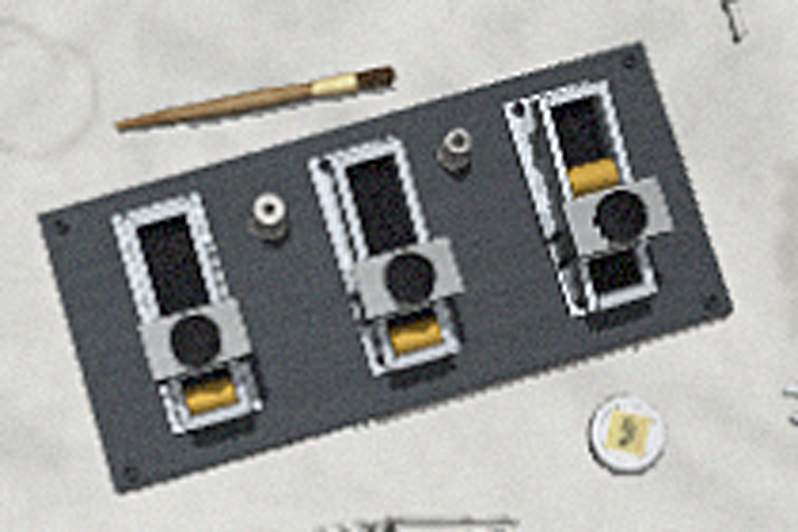

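View pics/sa.png

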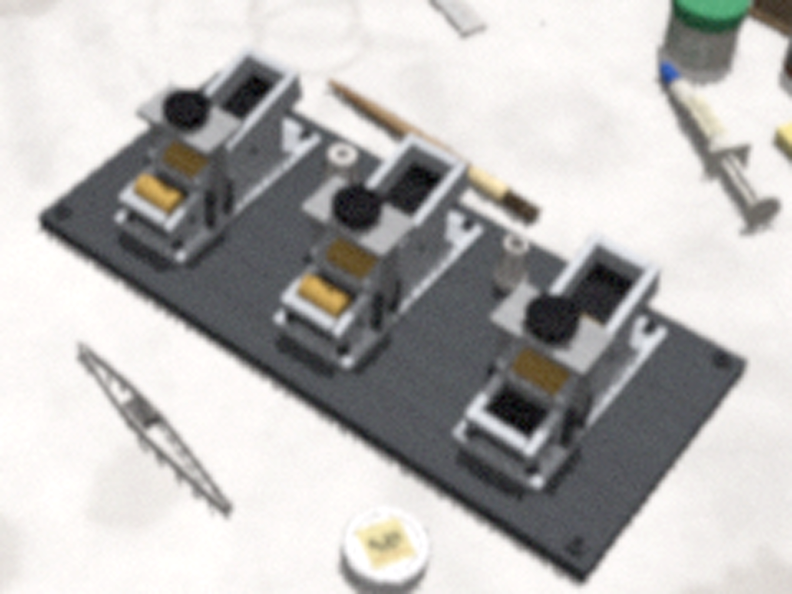

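The two views agree: the right-hand feeder's nest is empty. Its pad is at about (433,222) in top and (417,327) in side, and the other two nests hold rollers. Next I'll measure the pads.

```bash
cat > h.py <<'E'
import numpy as np,cv2
def ray(g,u,v):
    f=240/np.tan(np.radians(g["vfov"]/2)); K=np.array([[f,0,g["cx"]],[0,f,g["cy"]],[0,0,1.]])
    p=cv2.undistortPoints(np.array([[[u,v]]],float),K,np.array([g["k1"],0,0,0,0.]))[0,0]
    E=g["extrinsics"]; return E[:3,3],E[:3,:3]@np.array([p[0],-p[1],-1])
def plane(g,u,v,z):
    o,d=ray(g,u,v); return o+d*(z-o[2])/d[2]
def blob(g,u,v,r=9,thr=45):
    m=g["img"].max(2)<thr; u0,v0=int(u),int(v)
    n,l,st,c=cv2.connectedComponentsWithStats(m[v0-r:v0+r+1,u0-r:u0+r+1].astype(np.uint8))
    k=l[r,r]; return c[k]+[u0-r,v0-r],st[k]
E
python3 - <<'E'
import pickle,numpy as np
from h import *
from cell import arm
d=pickle.load(open("v0.pkl","rb"))
P={"top":[(270+196/3.8,165+340/3.8),(270+410/3.8,165+277/3.8),(270+620/3.8,165+217/3.8)],
"side":[(250+187/3.3,230+108/3.3),(250+356/3.3,230+205/3.3),(250+551/3.3,230+318/3.3)]}
for i in range(3):
    rr=[]
    for n in P:
        g=d[n]; c,st=blob(g,*P[n][i]); u,v=P[n][i]
        print(n,i,np.round((u,v),1),np.round(c,1),st,"hand",plane(g,u,v,.087).round(4),"blob",plane(g,*c,.087).round(4))
        rr.append(ray(g,u,v))
    A=np.column_stack([rr[0][1],-rr[1][1]]);t=np.linalg.lstsq(A,rr[1][0]-rr[0][0],rcond=None)[0]
    print("tri",(rr[0][0]+t[0]*rr[0][1]).round(4),(rr[1][0]+t[1]*rr[1][1]).round(4))
s=arm.observe()
import scipy.spatial.transform as T
print(T.Rotation.from_rotvec(s["ee_rot"]).as_matrix().round(4))
g=d["top"]
for c in [(39,213),(640,43),(732,312),(120,492)]: print(plane(g,270+c[0]/3.8,165+c[1]/3.8,.01).round(4))
E
```

```text
top 0 [321.6 254.5] [321.  254.2] [  3   3  13  14 141] hand [0.5355 0.0149 0.087 ] blob [0.536  0.0159 0.087 ]
side 0 [306.7 262.7] [306.1 263. ] [  3   5  14  12 126] hand [0.5343 0.0104 0.087 ] blob [0.5332 0.0103 0.087 ]
tri [0.5362 0.015  0.0822] [0.537  0.0146 0.0823]
top 1 [377.9 237.9] [377.8 238.1] [  4   4  12  15 140] hand [ 0.5631 -0.0858  0.087 ] blob [ 0.5627 -0.0856  0.087 ]
side 1 [357.9 292.1] [358.  292.4] [  3   2  16  15 158] hand [ 0.5613 -0.0891  0.087 ] blob [ 0.561  -0.0896  0.087 ]
tri [ 0.5637 -0.0862  0.0831] [ 0.5638 -0.0862  0.0831]
top 2 [433.2 222.1] [433.  222.1] [  2   2  14  17 154] hand [ 0.5896 -0.186   0.087 ] blob [ 0.5895 -0.1857  0.087 ]
side 2 [417.  326.4] [417.5 325.8] [  2   0  17  18 204] hand [ 0.5881 -0.19    0.087 ] blob [ 0.5894 -0.1897  0.087 ]
tri [ 0.5905 -0.187   0.0822] [ 0.5912 -0.1875  0.0824]
[[-3.000e-04 -9.533e-01  3.020e-01]
 [-1.400e-03  3.020e-01  9.533e-01]
 [-1.000e+00 -1.000e-04 -1.400e-03]]
[0.6144 0.097  0.01  ]
[ 0.6983 -0.2188  0.01  ]
[ 0.5546 -0.2577  0.01  ]
[0.4697 0.0567 0.01  ]
```

Run:
```python
import pickle,numpy as np
from h import *
d=pickle.load(open("v0.pkl","rb"))
def pt(n,u,v):
    g=d[n];o,dd=ray(g,u,v);return (o+dd*g["z_map"][v,u]).round(3)
for q in [(45,430),(60,370),(60,320),(48,250),(48,210),(80,190),(100,170),(60,110),(20,140),(350,470),(335,440)]: print("top",q,pt("top",*q))
for q in [(50,170),(120,150),(190,140),(245,140),(15,60),(20,440),(85,110)]: print("side",q,pt("side",*q))
```

```text
top (45, 430) [0.247 0.463 0.177]
top (60, 370) [0.343 0.441 0.172]
top (60, 320) [0.424 0.445 0.171]
top (48, 250) [0.56  0.551 0.052]
top (48, 210) [0.641 0.558 0.052]
top (80, 190) [0.676 0.487 0.062]
top (100, 170) [0.724 0.461 0.037]
top (60, 110) [0.867 0.57  0.026]
top (20, 140) [ 0.816  0.677 -0.   ]
top (350, 470) [ 0.14  -0.029  0.002]
top (335, 440) [ 0.111  0.    -0.345]
side (50, 170) [0.253 0.421 0.155]
side (120, 150) [0.381 0.426 0.15 ]
side (190, 140) [0.568 0.559 0.051]
side (245, 140) [0.672 0.479 0.053]
side (15, 60) [0.304 1.024 0.16 ]
side (20, 440) [ 0.079 -0.017  0.045]
side (85, 110) [0.398 0.802 0.081]
```

```bash
cat >> h.py <<'E'
def cloud(g):
    f=240/np.tan(np.radians(g["vfov"]/2)); K=np.array([[f,0,g["cx"]],[0,f,g["cy"]],[0,0,1.]])
    v,u=np.mgrid[:480,:640]
    p=cv2.undistortPoints(np.stack([u,v],-1).reshape(-1,1,2).astype(float),K,np.array([g["k1"],0,0,0,0.]))[:,0]
    z=g["z_map"].reshape(-1); E=g["extrinsics"]
    return (np.column_stack([p[:,0]*z,-p[:,1]*z,-z])@E[:3,:3].T+E[:3,3]).reshape(480,640,3),(z>0).reshape(480,640)
def proj(g,X):
    E=g["extrinsics"]; c=E[:3,:3].T@(np.asarray(X)-E[:3,3]); f=240/np.tan(np.radians(g["vfov"]/2))
    a=np.array([c[0],-c[1]])/-c[2]; a=a*(1+g["k1"]*a@a); return (a*f+[g["cx"],g["cy"]]).round(1)
E
python3 - <<'E'
import pickle,numpy as np
from h import *
d=pickle.load(open("v0.pkl","rb"))
for n in d: print(n,proj(d[n],[.189,.596,.19]),proj(d[n],[.455,.51,.29]), proj(d[n],[.38,.38,0]))
C=[]
for n in d:
    c,m=cloud(d[n]); C.append(c[m])
C=np.vstack(C)
print("max z map rows x, cols y; (cm)")
xs=np.arange(0.1,.8,.05); ys=np.arange(-.4,.9,.05)
print("y   ",[int(round(y*100)) for y in ys])
for x in xs:
    print(f"{x:.2f}",[ (lambda k: int(round(100*k.max())) if len(k) else None)(C[(C[:,0]>=x)&(C[:,0]<x+.05)&(C[:,1]>=y)&(C[:,1]<y+.05),2]) for y in ys])
E
```

```text
side [-12.4 124.8] [124.5  55.8] [145.6 223.5]
top [-30.5 461.9] [-24.2 297.2] [138.6 342.8]
max z map rows x, cols y; (cm)
y    [-40, -35, -30, -25, -20, -15, -10, -5, 0, 5, 10, 15, 20, 25, 30, 35, 40, 45, 50, 55, 60, 65, 70, 75, 80, 85]
0.10 [-75, -75, -75, -75, 0, 1, 2, 2, 2, 2, 0, 0, -75, -75, -75, -75, -75, -75, -10, -10, -10, -10, -9, -10, -10, -10]
0.15 [-75, -75, -75, -75, 0, 0, 0, 0, 0, 0, 0, -1, -75, -75, -75, -75, -75, -75, -10, -10, -10, -9, -10, -10, -10, -10]
0.20 [None, None, None, None, None, None, None, -75, None, None, None, None, -76, -75, -75, -75, 18, 18, -10, -10, -10, -9, -10, -10, -10, -10]
0.25 [0, 0, 0, 0, 0, 0, 0, 0, 0, 0, 0, 0, 0, 0, 0, 0, 18, 18, 0, 0, 0, 0, -10, -10, 0, 0]
0.30 [1, 1, 1, 1, 1, 1, 1, 1, 1, 1, 1, 1, 1, 1, 1, 1, 18, 18, 16, 0, 1, 0, -10, -10, 0, 0]
0.35 [1, 1, 1, 1, 1, 1, 1, 1, 1, 0, 1, 1, 1, 1, 1, 1, 18, 18, 17, 0, 5, 5, 5, 15, 16, 8]
0.40 [1, 1, 1, 1, 1, 1, 1, 1, 1, 1, 1, 1, 1, 1, 1, 1, 18, 35, 30, 7, 5, 5, None, 16, 16, 8]
0.45 [1, 1, 1, 2, 2, 1, 1, 1, 4, 1, 1, 1, 1, 1, 1, 1, 1, 36, 28, 6, 1, 1, None, 8, 8, 8]
0.50 [1, 1, 1, 2, 2, 5, 8, 8, 9, 2, 1, 0, 1, 1, 1, 1, 35, 36, 6, 6, 5, 5, 23, 31, 8, 8]
0.55 [0, 1, 1, 8, 9, 8, 9, 8, 8, 7, 1, 1, 1, 1, 3, 1, 36, 36, 5, 6, 5, 5, 24, 31, 30, 29]
0.60 [5, 1, 1, 8, 9, 4, 7, 7, 7, 2, 1, 1, 1, 1, 4, 1, 37, 37, 5, 35, 5, 32, 32, 31, 30, 26]
0.65 [1, 1, 1, 2, 7, 2, 1, 1, 1, 1, 1, 1, 1, 1, 1, 1, 39, 37, 8, 33, 33, 32, 32, 29, 27, 20]
0.70 [6, 4, 2, 2, 1, 1, 1, 1, 1, 1, 1, 1, 1, 1, 1, 1, 39, 10, 11, 33, 33, 5, 4, 28, 4, 4]
0.75 [4, 4, 2, 2, 2, 2, 2, 1, 1, 1, 1, 1, 1, 1, 1, 3, 3, 11, 11, 1, 22, 0, 1, 0, 4, 4]
```

>>> move_arm --steps "-0.03 0 0 0 255; -0.06 0 0 0 255; -0.09 0 0 0 255; -0.1 -0.018 -0.033 0 255; -0.1 -0.036 -0.066 0 255; -0.1 -0.054 -0.099 0 255; -0.1 -0.072 -0.132 0 255; -0.1 -0.09 -0.165 0 255; -0.1 -0.108 -0.198 0 255; -0.1 -0.126 -0.231 0 255" --squeeze 5

```text
clock: 0.93
position: [0.2391, 0.3354, 0.2902]
ee_rot: [-0.98, 1.339, 0.98]
force: [1.0, 0.2, 0.9]
width: 0.326
```

>>> move_arm --steps "0 -0.03 -0.024 -0.1 255; 0 -0.06 -0.048 -0.2 255; 0 -0.09 -0.072 -0.3 255; 0 -0.12 -0.096 -0.4 255; 0 -0.15 -0.12 -0.5 255; 0 -0.18 -0.144 -0.567 255; 0 -0.21 -0.168 -0.567 255; 0 -0.24 -0.192 -0.567 255; 0.02 -0.27 -0.216 -0.567 255; 0.04 -0.3 -0.24 -0.567 255"

```text
clock: 1.77
position: [0.4524, 0.0188, 0.2524]
ee_rot: [-1.399, 1.072, 1.396]
force: [1.3, 0.7, -0.9]
width: 0.005
```

Run:
```python
from cell import arm
import numpy as np
from scipy.spatial.transform import Rotation as T
s=arm.observe();R=T.from_rotvec(s["ee_rot"]).as_matrix()
print(s["position"],s["width"],s["force"]);print(R.round(4));print(R.T@(np.array([.59,-.188,.15])-s["position"]), np.degrees(np.arctan2(R[1,2],R[0,2])))
```

```text
[0.45236963 0.01876783 0.25242398] 0.004520687629691128 [ 1.2899372   0.66459543 -0.92419962]
[[ 3.000e-03 -9.663e-01 -2.574e-01]
 [ 1.100e-03 -2.574e-01  9.663e-01]
 [-1.000e+00 -3.200e-03  3.000e-04]]
[ 0.10261298 -0.07945472 -0.23525146] 104.91346571818698
```

>>> move_arm --steps "0.015 -0.011 -0.034 0 255; 0.03 -0.022 -0.067 0 255; 0.045 -0.034 -0.1 0 255; 0.06 -0.045 -0.134 0 255; 0.075 -0.057 -0.168 0 255; 0.09 -0.068 -0.2 0 255; 0.103 -0.079 -0.235 0 255; 0.103 -0.079 -0.235 0 255"

```text
clock: 2.43
position: [0.5877, -0.1931, 0.1458]
ee_rot: [-1.395, 1.084, 1.395]
force: [-1.3, 0.2, 0.9]
width: 0.006
```

Run:
```python
from cell import arm
import cv2,pickle
from h import *
d={}
for n in ("top","side"):
    d[n]=arm.get_image(n)
s=arm.observe(); print(s["position"],s["force"],s["clock"],s["dq"].round(3))
pickle.dump(d,open("v1.pkl","wb"))
for n in d: print(n,proj(d[n],s["position"]),proj(d[n],[.59,-.188,.087]))
a=d["top"]["img"][125:305,310:550];b=d["side"]["img"][200:380,300:540]
cv2.imwrite("pics/v1t.png",cv2.convertScaleAbs(cv2.resize(a,None,fx=3.3,fy=3.3,interpolation=2),alpha=1.4));cv2.imwrite("pics/v1s.png",cv2.convertScaleAbs(cv2.resize(b,None,fx=3.3,fy=3.3,interpolation=2),alpha=1.4))
```

```text
[ 0.58698054 -0.18791476  0.14759905] [-0.73251358 -0.87274143  0.5355746 ] 2.5333 [-0.046 -0.045 -0.012  0.018  0.003  0.006 -0.011]
top [441.8 216.1] [434.2 221.8]
side [420.8 296.3] [417.  324.9]
```

View pics/v1s.png

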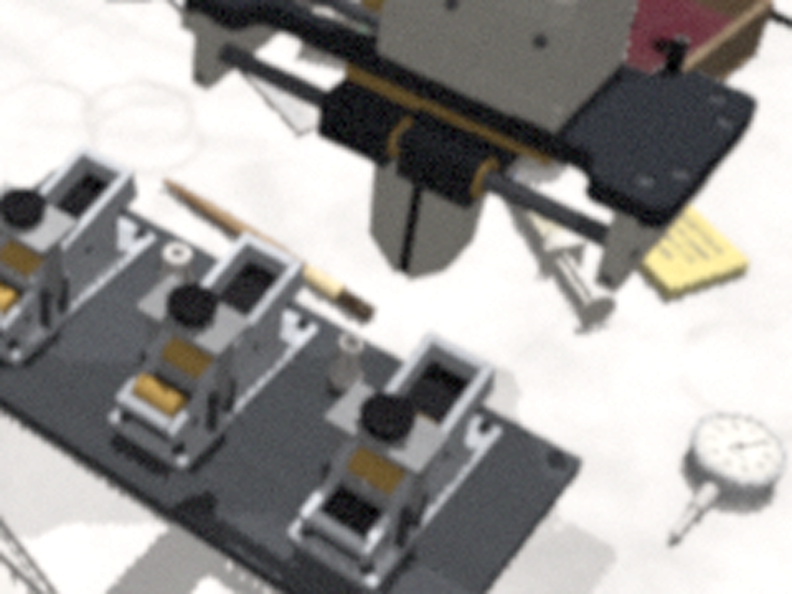

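View pics/v1t.png

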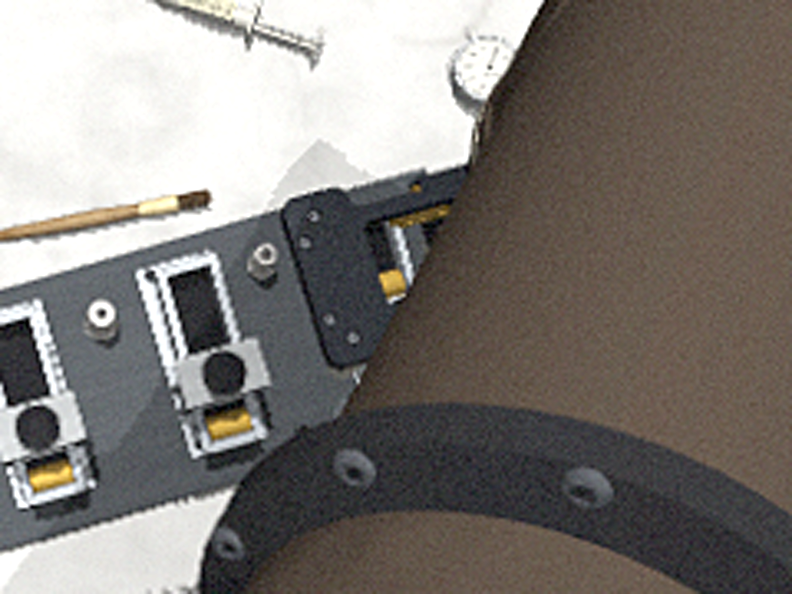

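Run:
```python
import pickle
from h import *
d=pickle.load(open("v1.pkl","rb")); g=d["side"]
c,m=cloud(g)
for v in range(254,292,3):
    print(v,[ (u,*(c[v,u]*1000).round().astype(int)) for u in (416,420,424,428,434,440)])
```

```text
254 [(416, np.int64(573), np.int64(-180), np.int64(225)), (420, np.int64(574), np.int64(-185), np.int64(228)), (424, np.int64(555), np.int64(-207), np.int64(254)), (428, np.int64(554), np.int64(-214), np.int64(259)), (434, np.int64(556), np.int64(-220), np.int64(263)), (440, np.int64(560), np.int64(-225), np.int64(265))]
257 [(416, np.int64(574), np.int64(-180), np.int64(219)), (420, np.int64(575), np.int64(-185), np.int64(223)), (424, np.int64(575), np.int64(-191), np.int64(227)), (428, np.int64(555), np.int64(-213), np.int64(254)), (434, np.int64(558), np.int64(-220), np.int64(257)), (440, np.int64(560), np.int64(-226), np.int64(261))]
260 [(416, np.int64(573), np.int64(-181), np.int64(216)), (420, np.int64(575), np.int64(-186), np.int64(219)), (424, np.int64(577), np.int64(-191), np.int64(221)), (428, np.int64(577), np.int64(-197), np.int64(225)), (434, np.int64(557), np.int64(-221), np.int64(254)), (440, np.int64(560), np.int64(-228), np.int64(258))]
263 [(416, np.int64(574), np.int64(-182), np.int64(211)), (420, np.int64(574), np.int64(-188), np.int64(215)), (424, np.int64(578),
[... 2353 characters left out ...]
), np.int64(-86), np.int64(-3)), (440, np.int64(748), np.int64(-94), np.int64(0))]
287 [(416, np.int64(709), np.int64(-75), np.int64(0)), (420, np.int64(716), np.int64(-77), np.int64(-2)), (424, np.int64(720), np.int64(-83), np.int64(0)), (428, np.int64(729), np.int64(-84), np.int64(-4)), (434, np.int64(734), np.int64(-93), np.int64(0)), (440, np.int64(744), np.int64(-99), np.int64(-1))]
290 [(416, np.int64(704), np.int64(-80), np.int64(-1)), (420, np.int64(711), np.int64(-83), np.int64(-2)), (424, np.int64(718), np.int64(-86), np.int64(-4)), (428, np.int64(720), np.int64(-93), np.int64(1)), (434, np.int64(730), np.int64(-98), np.int64(0)), (440, np.int64(739), np.int64(-103), np.int64(-2))]
```

Run:
```python
from cell import arm
import cv2,pickle
from h import *
g=arm.get_image("side"); s=arm.observe(); print(s["position"],s["force"],s["clock"],s["joints"].round(4))
pickle.dump(g,open("v2.pkl","wb")); c,m=cloud(g)
for v in range(278,300,3): print(v,[tuple(int(t) for t in (c[v,u]*1000).round()) for u in (416,420,424,428,434)])
cv2.imwrite("pics/v2.png",g["img"])
print(proj(g,[.587,-.188,.147]),proj(g,[.587,-.188,.183]))
```

```text
[ 0.58719199 -0.1863363   0.14832831] [ 0.54337333 -0.2475602   0.54358983] 2.5833 [-0.2288  0.5169  0.6745  1.6869 -0.3597  1.067   2.3887]
278 [(574, -185, 187), (576, -190, 189), (577, -196, 194), (577, -202, 199), (582, -207, 200)]
281 [(719, -63, -1), (577, -190, 184), (577, -196, 189), (578, -202, 193), (746, -82, -1)]
284 [(715, -68, -2), (719, -73, 0), (724, -78, 1), (731, -82, 0), (741, -86, -2)]
287 [(709, -74, -1), (715, -78, -1), (209, -496, 643), (726, -87, -1), (734, -93, 0)]
290 [(706, -78, -3), (709, -84, 0), (716, -87, -1), (721, -92, 0), (729, -98, 0)]
293 [(698, -85, 0), (704, -90, 0), (712, -92, -3), (716, -97, 0), (725, -103, -1)]
296 [(694, -90, -1), (700, -94, -1), (706, -98, -1), (711, -102, -1), (720, -108, -1)]
299 [(689, -95, -1), (696, -98, -3), (700, -104, 0), (707, -107, -2), (715, -113, -1)]
[420.8 296.6] [424.4 277.4]
```

View pics/v2.png

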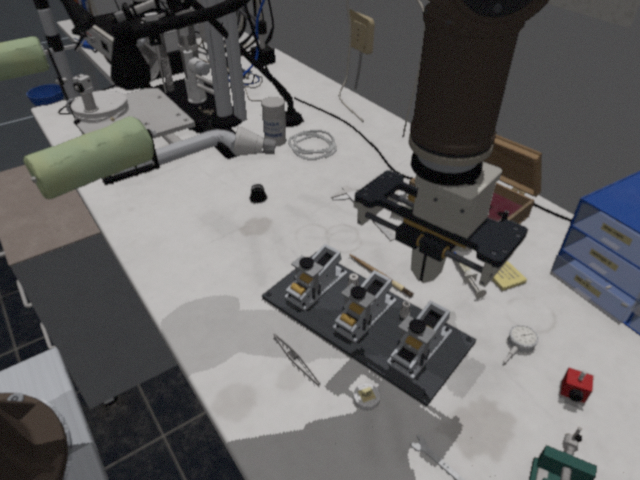

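Side camera shows the fingertips at about z 0.183, around (424,283), while the reported TCP height is 0.148. The two disagree by roughly 35 mm, so I'll go down slowly, using both force and pictures.

>>> move_arm --steps "0.012 0 0 0 255; 0.024 0 0 0 255; 0.034 0 0 0 255; 0.04 0 0 0 255; 0.04 0 0 0 255; 0.04 0 0 0 255"

```text
clock: 3.08
position: [0.5875, -0.1858, 0.1087]
ee_rot: [-1.398, 1.075, 1.399]
force: [-0.3, -0.5, -0.8]
width: -0.001
```

```bash
cat > look.py <<'E'
from cell import arm
import cv2,pickle,sys
from h import *
k=sys.argv[1]
s0=arm.observe();g=arm.get_image("side"); t=arm.get_image("top"); s=arm.observe(); print(s0["position"],s["position"],s0["force"],s["force"],s["clock"])
pickle.dump({"side":g,"top":t},open(f"w{k}.pkl","wb")); c,m=cloud(g)
p=proj(g,s0["position"]);q=proj(g,[.59,-.188,.087]);print("tcp px",p,"pad px",q)
im=g["img"].copy()
b=cv2.convertScaleAbs(cv2.resize(im[240:390,330:530],None,fx=4,fy=4,interpolation=2),alpha=1.4)
cv2.drawMarker(b,tuple(int(x) for x in (4*(p[0]-330),4*(p[1]-240))),(0,0,255),0,10)
cv2.imwrite(f"pics/w{k}.png",b)
b=cv2.convertScaleAbs(cv2.resize(t["img"][150:300,370:570],None,fx=4,fy=4,interpolation=2),alpha=1.4)
cv2.imwrite(f"pics/wt{k}.png",b)
E
python3 look.py 3
```

```text
[ 0.58746077 -0.18576197  0.10867075] [ 0.58804298 -0.18629591  0.10944929] [-0.33605069 -0.54250016 -0.84808335] [ 0.55688868 -0.36133505 -0.16219608] 3.1833
tcp px [416.4 314.5] pad px [417.  324.9]
```

View pics/w3.png

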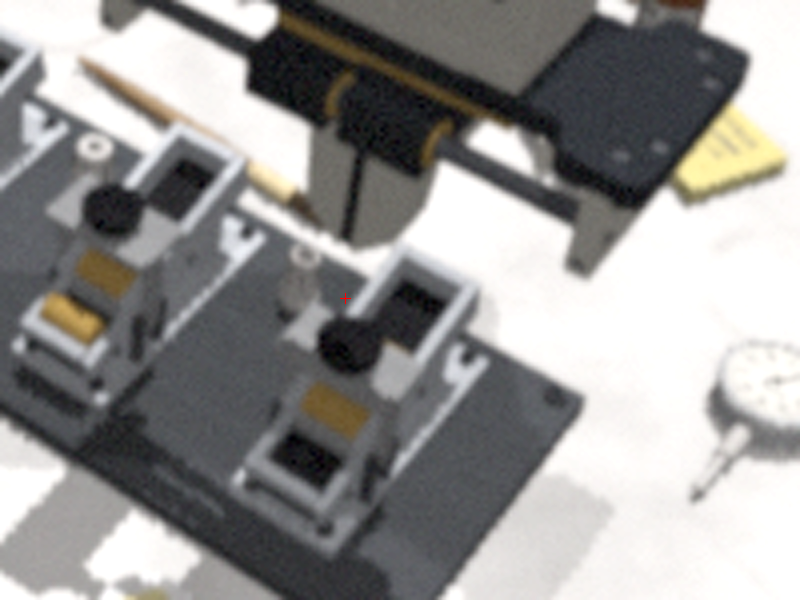

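Run:
```python
import pickle
from h import *
d=pickle.load(open("w3.pkl","rb"));c,m=cloud(d["side"])
for v in range(285,320,3): print(v,[tuple(int(t) for t in (c[v,u]*1000).round()) for u in (408,412,416,420,424,428,434)])
c,m=cloud(d["top"])
for u,v in [(410,235),(408,220),(415,250)]: print((u,v),c[v,u].round(3))
```

```text
285 [(573, -175, 167), (574, -181, 170), (576, -186, 174), (578, -191, 177), (578, -197, 182), (580, -201, 184), (586, -206, 184)]
288 [(573, -176, 161), (575, -181, 165), (576, -187, 169), (576, -193, 174), (579, -197, 175), (580, -203, 180), (589, -205, 177)]
291 [(574, -176, 155), (575, -182, 160), (577, -187, 163), (578, -193, 167), (579, -198, 171), (581, -203, 174), (592, -203, 168)]
294 [(683, -81, 3), (576, -182, 153), (577, -187, 157), (577, -194, 163), (579, -199, 167), (580, -204, 170), (595, -202, 159)]
297 [(680, -85, 1), (575, -183, 149), (577, -188, 153), (577, -195, 158), (580, -199, 160), (581, -205, 164), (718, -110, -1)]
300 [(677, -89, -1), (681, -94, 0), (578, -189, 147), (578, -195, 152), (579, -201, 157), (581, -206, 159), (713, -115, -1)]
303 [(644, -119, 38), (677, -99, -1), (685, -101, -3), (689, -106, -2), (695, -109, -2), (647, -155, 68), (653, -162, 70)]
306 [(640, -123, 37), (664, -110, 10), (670, -114, 10), (684, -111, -2), (688, -116, 0), (643, -159, 67), (652, -163, 66)]
309 [(640, -124, 31), (660, -115, 10), (664, -120, 11), (674, -121, 6), (634, -160, 67), (642, -161, 62), (654, -163, 57)]
312 [(641, -124, 22), (656, -120, 9), (209, -496, 643), (666, -128, 10), (631, -163, 65), (646, -159, 52), (653, -165, 53)]
315 [(642, -124, 15), (651, -125, 10), (657, -128, 9), (623, -163, 63), (633, -163, 56), (643, -163, 51), (649, -169, 52)]
318 [(596, -164, 76), (600, -168, 76), (652, -134, 10), (621, -166, 60), (634, -163, 49), (639, -167, 50), (644, -174, 53)]
(410, 235) [ 0.468 -0.052  0.643]
(408, 220) [ 0.559 -0.114  0.256]
(415, 250) [ 0.454 -0.048  0.679]
```

>>> move_arm --steps "0.008 -0.002 0 0 255; 0.016 -0.002 0 0 255; 0.024 -0.002 0 0 255; 0.03 -0.002 0 0 255; 0.03 -0.002 0 0 255; 0.03 -0.002 0 0 255"

```text
clock: 3.68
position: [0.5892, -0.1857, 0.0784]
ee_rot: [-1.397, 1.075, 1.399]
force: [-0.3, -1.1, 0.0]
width: 0.004
```

```bash
python3 look.py 4
python3 - <<'E'
import pickle
from h import *
d=pickle.load(open("w4.pkl","rb"));c,m=cloud(d["side"])
for v in range(303,325,2): print(v,[tuple(int(t) for t in (c[v,u]*1000).round()) for u in (408,411,414,417,420,424)])
E
```

```text
[ 0.58923799 -0.18566692  0.07840755] [ 0.58979291 -0.18587798  0.07918679] [-0.25453869 -1.08884401  0.04529063] [0.87957461 0.19196173 0.41607939] 3.7833
tcp px [414.7 328. ] pad px [417.  324.9]
303 [(575, -178, 133), (575, -183, 137), (578, -186, 138), (580, -189, 140), (581, -194, 144), (582, -200, 148)]
305 [(575, -179, 130), (577, -182, 131), (578, -186, 134), (581, -189, 135), (578, -197, 144), (582, -200, 145)]
307 [(575, -179, 126), (577, -182, 128), (579, -186, 130), (580, -190, 133), (579, -196, 138), (583, -200, 140)]
309 [(577, -178, 120), (577, -184, 125), (579, -187, 127), (579, -192, 131), (580, -196, 134), (582, -201, 138)]
311 [(640, -125, 27), (577, -184, 121), (578, -188, 124), (580, -192, 127), (580, -196, 130), (582, -202, 134)]
313 [(640, -125, 22), (577, -185, 118), (580, -187, 118), (579, -193, 124), (580, -197, 127), (581, -203, 133)]
315 [(642, -124, 15), (650, -124, 9), (579, -189, 116), (579, -194, 121), (581, -197, 123), (582, -203, 127)]
317 [(598, -163, 75), (647, -127, 9), (651, -130, 9), (580, -194, 116), (580, -199, 121), (636, -161, 48)]
319 [(595, -166, 75), (597, -169, 77), (595, -177, 85), (600, -178, 84), (623, -165, 56), (634, -164, 48)]
321 [(593, -168, 74), (589, -177, 86), (592, -180, 86), (596, -182, 85), (601, -183, 83), (632, -166, 46)]
323 [(590, -171, 75), (587, -179, 85), (591, -181, 83), (593, -185, 86), (598, -187, 85), (601, -191, 86)]
```

View pics/w4.png

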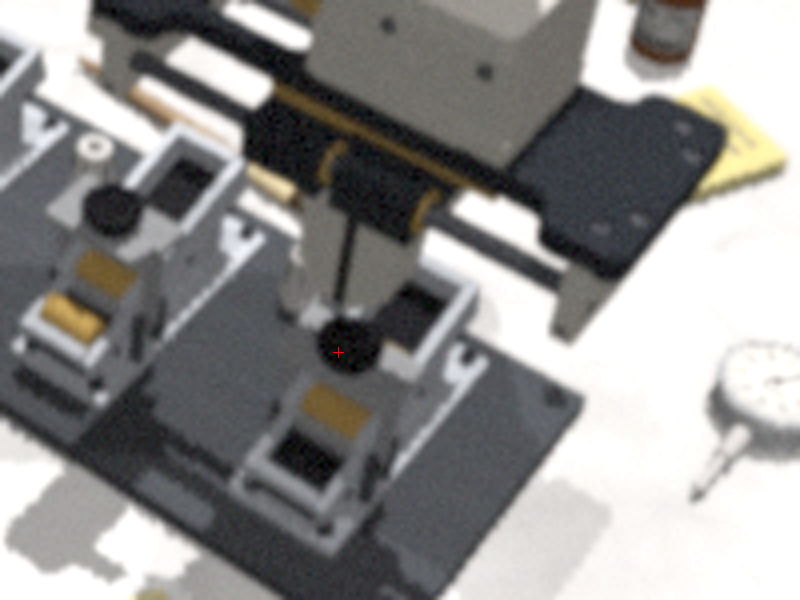

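Run:
```python
import pickle
from h import *
d=pickle.load(open("w4.pkl","rb"));c,m=cloud(d["side"])
for v in range(308,330,3): print(v,[tuple(int(t) for t in (c[v,u]*1000).round()) for u in (468,471,474,477)])
for v in range(268,290,3): print(v,[tuple(int(t) for t in (c[v,u]*1000).round()) for u in (354,357,360,363)])
```

```text
308 [(581, -264, 197), (574, -272, 209), (574, -276, 213), (576, -278, 213)]
311 [(579, -267, 195), (574, -273, 205), (575, -277, 207), (576, -280, 209)]
314 [(737, -171, -1), (574, -275, 201), (576, -277, 202), (576, -281, 206)]
317 [(730, -177, 1), (575, -275, 195), (575, -279, 199), (583, -278, 193)]
320 [(573, -274, 191), (576, -276, 190), (577, -279, 193), (587, -277, 184)]
323 [(574, -274, 184), (575, -277, 187), (577, -280, 188), (735, -192, -2)]
326 [(718, -189, -2), (577, -278, 181), (726, -194, -3), (729, -198, -1)]
329 [(712, -193, -1), (716, -197, 0), (721, -199, -2), (724, -202, -1)]
268 [(648, 27, 0), (654, 25, -1), (660, 23, -3), (662, 17, 1)]
271 [(644, 21, 0), (649, 18, -1), (654, 16, -2), (658, 12, 0)]
274 [(612, -18, 40), (638, 5, 8), (649, 10, -2), (655, 8, -4)]
277 [(610, -20, 36), (611, -27, 41), (637, -5, 9), (640, -9, 11)]
280 [(605, -26, 37), (610, -29, 37), (631, -12, 10), (637, -14, 9)]
283 [(604, -28, 32), (609, -30, 31), (628, -17, 9), (596, -60, 62)]
286 [(571, -68, 77), (570, -77, 85), (573, -79, 85), (593, -64, 60)]
289 [(561, -80, 86), (566, -82, 85), (568, -86, 87), (573, -87, 86)]
```

>>> move_arm --steps "0.008 0 0 0 255; 0.014 0 0 0 255; 0.018 0 0 0 255; 0.02 0 0 0 255; 0.02 0 0 0 255"

```text
clock: 4.2
position: [0.5892, -0.1855, 0.0583]
ee_rot: [-1.397, 1.075, 1.399]
force: [-1.2, -0.4, 0.1]
width: 0.008
```

```bash
python3 look.py 5
```

```text
[ 0.58923175 -0.18554414  0.05828222] [ 0.58965492 -0.1857757   0.05900257] [-1.15825752 -0.38639794  0.08737255] [ 0.08062674  0.03603394 -0.66067122] 4.3
tcp px [413.  336.9] pad px [417.  324.9]
```

View pics/w5.png

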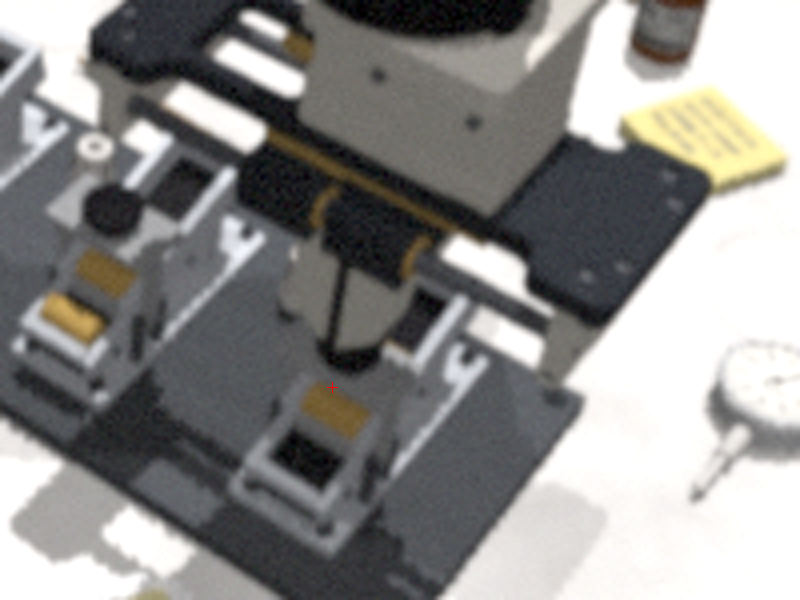

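>>> move_arm --steps "0.003 0 0 0 255; 0.006 0 0 0 255; 0.009 0 0 0 255; 0.011 0 0 0 255; 0.011 0 0 0 255"

```text
clock: 4.72
position: [0.5898, -0.1857, 0.0478]
ee_rot: [-1.398, 1.075, 1.398]
force: [0.4, 0.8, 2.7]
width: 0.008
```

```bash
python3 look.py 6
```

```text
[ 0.58981354 -0.18572519  0.04777659] [ 0.58981238 -0.18571675  0.04810934] [0.35164716 0.82358149 2.71069744] [-0.01867649  0.57736186  1.72142016] 4.8167
tcp px [412.6 341.4] pad px [417.  324.9]
```

View pics/w6.png

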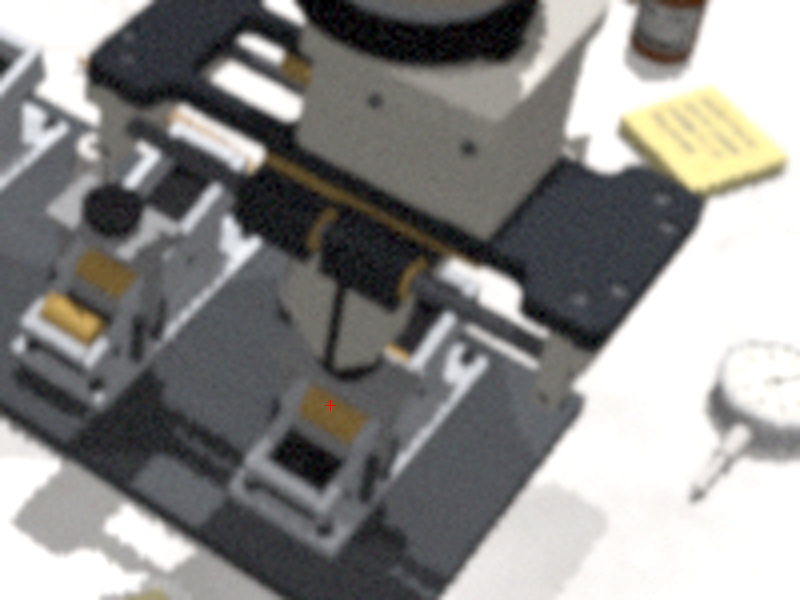

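>>> move_arm --steps "0.003 0 0 0 255; 0.006 0 0 0 255; 0.009 0 0 0 255; 0.01 0 0 0 255; 0.01 0 0 0 255"

```text
clock: 5.23
position: [0.5899, -0.1858, 0.0379]
ee_rot: [-1.398, 1.075, 1.398]
force: [0.3, 0.5, 4.9]
width: 0.003
```

```bash
python3 look.py 7
```

```text
[ 0.58986736 -0.18576628  0.03788753] [ 0.58985652 -0.18576312  0.03813088] [0.29417145 0.48106142 4.92132859] [-0.18060758  0.3541324   4.62943141] 5.3333
tcp px [411.8 345.6] pad px [417.  324.9]
```

View pics/w7.png

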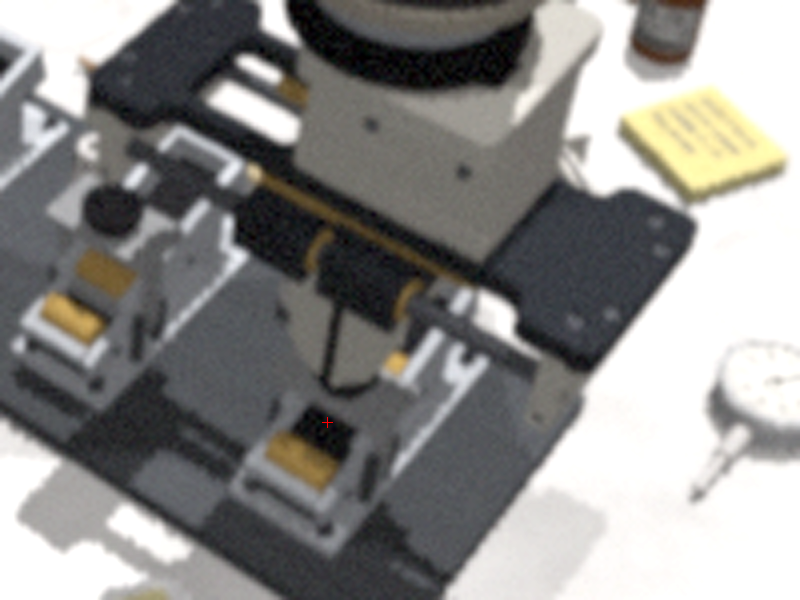

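The roller is in the nest (side crop at about (300,455)) with 4.6–4.9 N on the key, which is close to the bottom of its travel. Releasing now, straight up.

>>> move_arm --steps "-0.008 0 0 0 255; -0.02 0 0 0 255; -0.04 0 0 0 255; -0.065 0 0 0 255; -0.095 0 0 0 255; -0.13 0 0 0 255; -0.165 0 0 0 255; -0.2 0 0 0 255; -0.2 0 0 0 255"

```text
clock: 6.08
position: [0.5919, -0.1877, 0.2459]
ee_rot: [-1.404, 1.071, 1.389]
force: [1.3, -1.3, 0.1]
width: 0.008
```

```bash
python3 look.py 8
```

```text
[ 0.59193864 -0.18773497  0.24587299] [ 0.58999501 -0.18609002  0.24020762] [ 1.30307177 -1.28908459  0.13343986] [-0.10075236 -0.0783701  -0.26128374] 6.1833
tcp px [434.  238.6] pad px [417.  324.9]
```

View pics/w8.png

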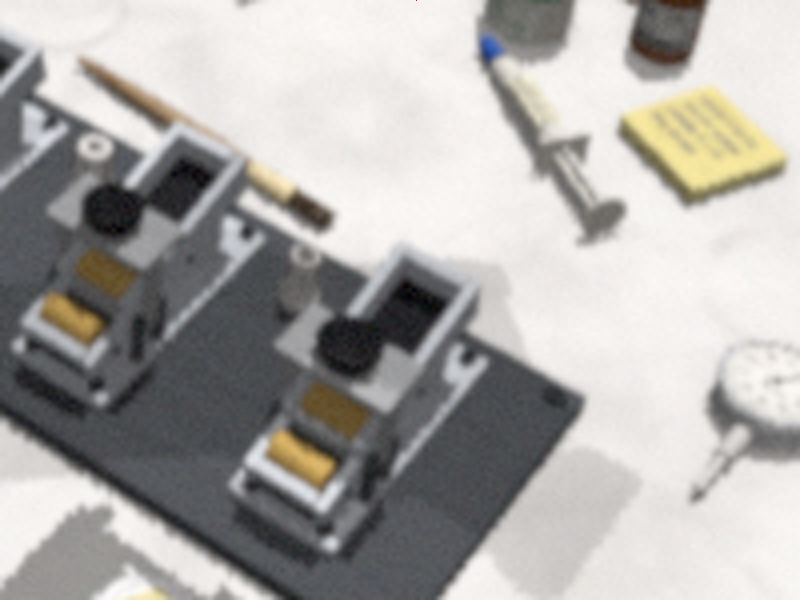

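The right-hand nest now holds a roller (crop (300,455)), another waits at the gate (335,408), and the key is back up (350,345). The neighbouring feeder looks unchanged. I'll let everything settle, check all three feeders, then hand in.

>>> move_arm --steps "0 0 0 0 255; 0 0 0 0 255; 0 0 0 0 255; 0 0 0 0 255; 0 0 0 0 255; 0 0 0 0 255"

```text
clock: 6.68
position: [0.5895, -0.1857, 0.2376]
ee_rot: [-1.398, 1.075, 1.399]
force: [0.8, -0.5, -0.5]
width: 0.004
```

Run:
```python
from cell import arm
import cv2,pickle
import numpy as np
from h import *
g=arm.get_image("side");d0=pickle.load(open("v0.pkl","rb"))["side"]
print(arm.observe()["dq"].round(3))
P=[(306,263),(358,292),(417,326)]
for p in P: print("pad before/after",blob(d0,*p)[0].round(1),blob(g,*p)[0].round(1))
def rol(im):
    h=cv2.cvtColor(im,cv2.COLOR_BGR2HSV); m=cv2.inRange(h,(12,110,150),(28,255,255));n,l,s,c=cv2.connectedComponentsWithStats(m)
    return [(c[i].round(1).tolist(),int(s[i][4])) for i in range(1,n) if s[i][4]>25 and 280<c[i][0]<450 and 270<c[i][1]<380]
print(rol(d0["img"]));print(rol(g["img"]))
b=cv2.resize(g["img"][230:410,250:490],None,fx=3.3,fy=3.3,interpolation=2); cv2.imwrite("pics/fin.png",cv2.convertScaleAbs(b,alpha=1.5))
```

```text
[ 0.    -0.003 -0.     0.     0.001 -0.002  0.   ]
pad before/after [306.1 263. ] [306.1 262.9]
pad before/after [358.1 292.3] [357.8 292.3]
pad before/after [417.9 325.6] [417.9 325.5]
[]
[]
```

View pics/fin.png

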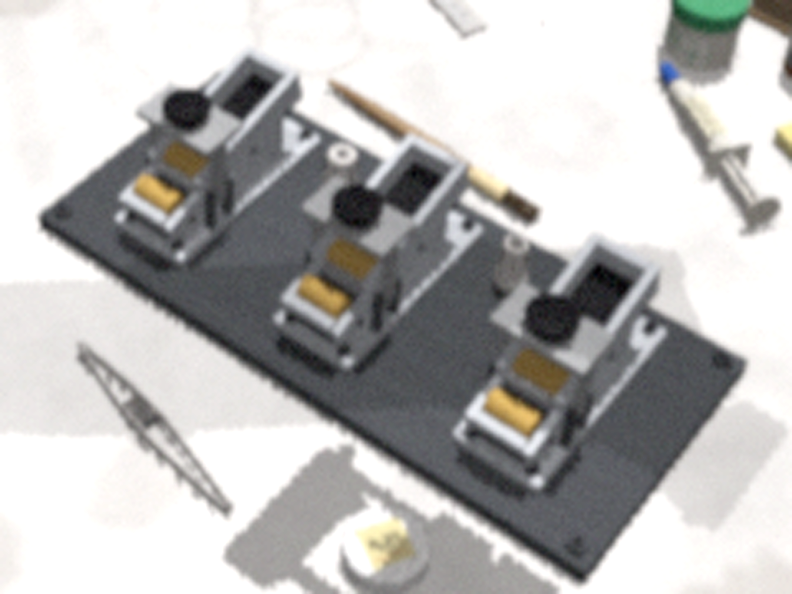

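All three nests are filled, the pads are back at their starting pixels, and the bystanders haven't moved.

```bash
python3 -c "
from cell import arm
print(arm.sign_off())"
```

```text
the job is handed in; nothing more can be done
None
```

I pressed the key of the right-hand feeder, the one with the empty nest, once with the shut fingertips. I let it spring back, withdrew straight up and handed the job in at about 6.7 s.

- **Press:** the force peaked at about 4.9 N. That is at or just short of the 5 N bottom of travel; I did not push further to confirm it bottomed.
- **Final picture:** one roller lies in each of the three nests, with the next one at each gate. All three key pads are within 0.3 pixel of where they started. The tin, tweezers, brush and collets look unmoved, and the arm is clear and at rest.
- **Height disagreement:** the cameras put the fingertips about 35 mm higher than the reported TCP height. Contact came where the cameras put it, so I went by the pictures and the force.
- **Failed check:** my colour-mask check of the roller positions found nothing, so the rollers were confirmed only by eye, not measured in mm.

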